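Make up a painting kit and a cleaning kit

ROBOT

A 7-joint arm with a two-finger parallel gripper is mounted at the origin on the work surface. World frame = base frame: x ahead of the robot, y to its left, z up, the work surface at z = 0. Lengths are in m, angles in rad, forces in N, time in s.
With the tool pointing down it reaches from about 0.35 to 0.9 m from the base axis. Payload 19.9 kg.
Tool frame: the origin (TCP) lies between the finger pads; the fingertips stand 14 mm ahead of it and the grasp point (between the pads) lies 5 mm behind it; x points along the fingers, y is the direction in which the jaws open and shut, and the axes are right-handed (so a half turn about x gives the same grasp; the last joint's range is limited). The gripper opens to 94 mm and grips with 3 to 60 N. Pads are 16 mm wide; open, the fingers measure 119 mm over their backs; the gripper's body (75 mm by 177 mm) begins 78 mm behind the grasp point.
Start: joints at [-1.389, 0.417, -0.01, 1.614, 0.005, 1.111, -0.053], TCP at [0.138, 0.61, 0.219] pointing down, gripper open.
Joint ranges: [-2.81, 2.81], [-0.39, 2.02], [-1.27, 1.25], [0.06, 2.57], [-1.19, 4.33], [0.19, 2], [-2.82, 2.82]. Speed limits (rad/s): [1.89, 1.89, 2.39, 2.39, 3.01, 3.01, 3.01].

INTERFACE

Orientations are given as a unit quaternion [w, x, y, z].
In Python, from workcell import get_obs, snapshot, sign_off gives the robot as it stands.
- The arm moves only by the tool step_arm, never from a script. Its argument "rows" is a list that holds one entry, the list of rows, each a list of 5 numbers: the opening, from 0 (shut) to 1 (fully open), then the shift along the tool's x, y, z in mm, then the turn about the tool's x in rad. In form: [[[grip, x, y, z, yaw], ...]]. A call has 1 to 8 rows; each row is the pose to reach, as a shift and turn from the pose commanded when the call began, along the tool's axes at that moment; what a row does not reach only later rows make up. A row lasts 1/12 s, in which the tool goes at most 41.7 mm and 7.16 degrees, less where a joint would pass 70% of its speed; a pose out of reach is approached as far as the arm can. A call with a gripper value outside its range is refused whole. The fingers move at their own pace and stop on an object; "force" is the grip in N (left out, the last holds). Time passes only in rows, so rows that repeat a pose let the fingers close. It gives the time, the measured TCP pose, the force and the opening at its end, in the units of the state.
- get_obs(): the state, without advancing time (a new reading comes with each control period).
- snapshot(name): name is "side" or "top"; returns a dict with "pixels" (420x560x3 uint8, red, green, blue), "z_map" (420x560 float32, m along the optical axis (not along the pixel's ray), 0 where there is no reading), "mtx" (3x3 intrinsics, pixels), "k1" (the pictures are not rectified: a ray, as slopes to the right and down, at radius r is drawn at 1 + k1 r^2 times it, then the intrinsics apply), "world_to_cam" (4x4, takes a point from world to camera coordinates). Camera axes: x right, y up, looking along -z (the intrinsics and any distortion apply to the point x, -y, -z); pixel columns grow to the right and rows downward; lengths in m; the calibration is good to about 2 mm. A picture is of the moment at which its call begins.
- sign_off(): hands the job in, once; it reports no verdict.
The state is a dict: "time": time; "joints": joint angles; "qvel": joint speeds; "joint_torque": joint torques, N m; "tool_pos": TCP position; "eef_rot": TCP orientation; "wrist_force": force on the tool from outside, world axes, zero at the start; "torque": the same for the moment, N m; "opening": finger opening in m.
Only numpy, scipy, OpenCV 4.12 (cv2) and the standard library are available. Lean on these libraries where they do the work, as an engineer would, in place of code of your own. Each camera call takes 0.05 s, during which the arm holds its last target. There are 200 camera calls.

TASK

Make up the two kits on the bench: the blue tray gets the small spray can with the black cap and the roll of masking tape, the yellow tray gets the white bottle and the sanding block. The sanding block has been packed by mistake on the tape's place in the blue tray, so move it over to the yellow tray. Stand each thing upright (the tape and the block flat), centred on its own printed outline, the block squared up with its outline, and leave the orange-capped can and the jar where they stand.

Things in the scene. Friction and masses are not known exactly. Their poses are not given: they have to be found in the camera images.
- tray_blue: Fixed blue tray, 120 (x) x 230 (y) mm, light-blue liner 8 mm above the bench, lip 4 mm wide, 12 mm high. Origin: centre of its underside; x away from the robot, y left, z up; turned at most 0.2 rad. Outlines: black disc (56 mm) at x 0, y +55 mm for the black-capped can; cream ring (72 mm) at x 0, y -55 mm for the tape, at first partly hidden under the sanding block.
- tray_yellow: Fixed yellow tray with pale-yellow liner; sizes, frame, liner and lip heights and largest turn as the blue one. Outlines: white disc (54 mm) at x 0, y -55 mm for the white bottle; red-brown rectangle (86 mm along x, 56 mm along y) at x 0, y +55 mm for the sanding block.
- can_black: Small aluminium spray can with a red band and a black cap: body 40 mm diameter and 56 mm high, cap 36 mm diameter, 80 mm tall in all, about 90 g. Loose, standing upright on the bench in the row of stock between the robot and the trays. Origin at the centre of its underside, z up.
- bottle_white: Small all-white plastic bottle: body 38 mm diameter up to 52 mm, then a shoulder narrowing to a 22 mm cap, 78 mm tall in all, about 80 g. Loose, standing upright on the bench in the row of stock between the robot and the trays. Origin at the centre of its underside, z up.
- tape: Roll of cream masking tape with a red core, lying flat: 56 mm outside diameter, 30 mm bore, 25 mm high, about 60 g. Loose, on the bench in the row of stock between the robot and the trays. Origin at the centre of its underside, z along the bore, up.
- sand_block: Sanding block, cork with a dark red-brown sole: 70 mm (its x) x 40 mm (its y) x 30 mm high, about 60 g. Loose; at first it lies flat, sole down, in the blue tray on the tape's outline, its x within 0.3 rad of the tray's x. Origin at the centre of its underside, z up. Either end may point forward in its outline.
- can_orange: Bystander: spray can of the same shape as the black-capped one, but with a blue band and an orange cap; 40 mm diameter, 80 mm tall. Not part of either kit, must stay. Loose, standing upright on the bench in the row of stock between the robot and the trays. Origin at the centre of its underside, z up.
- jar: Bystander: amber glass jar with a brass-coloured lid, 51 mm diameter, 59 mm tall. Not part of either kit, must stay. Loose, standing upright on the bench in the row of stock between the robot and the trays. Origin at the centre of its underside, z up.
Things that resemble listed ones, but are neither listed nor needed, are in the scene too. Leave any green look-alike of the tape alone. Leave any purple look-alike of the sand_block alone.

How it is judged:
At the end, for the whole second after the job is handed in: Can and tape on their outlines in the blue tray, bottle and sanding block on theirs in the yellow: each within 12 mm of the outline's centre along the tray's x and y, resting on the liner, upright within 0.15 rad, the block square within 0.25 rad, all released and at rest (x of can_black in the frame of tray_blue between -0.012 and 0.012 m and y of can_black in the frame of tray_blue between 0.043 and 0.067 m and z of can_black in the frame of tray_blue between 0.003 and 0.014 m and angle between each of can_black, bottle_white, sand_block, tape's own z axis and vertical below 0.15 rad and linear speed of each of can_black, bottle_white, sand_block, tape below 0.02 m/s and x of bottle_white in the frame of tray_yellow between -0.012 and 0.012 m and y of bottle_white in the frame of tray_yellow between -0.067 and -0.043 m and z of bottle_white in the frame of tray_yellow between 0.003 and 0.014 m and x of sand_block in the frame of tray_yellow between -0.012 and 0.012 m and y of sand_block in the frame of tray_yellow between 0.043 and 0.067 m and z of sand_block in the frame of tray_yellow between 0.003 and 0.014 m and angle between the x axis of sand_block and the x axis of tray_yellow, either way round below 0.25 rad and x of tape in the frame of tray_blue between -0.012 and 0.012 m and y of tape in the frame of tray_blue between -0.067 and -0.043 m and z of tape in the frame of tray_blue between 0.003 and 0.014 m); the robot touches nothing.
It fails at once if the orange-capped can is moved more than 20 mm or tipped over (distance of can_orange from where it was at the start of the episode above 0.02 m or angle between can_orange's own z axis and vertical above 0.5 rad).
It fails at once if the jar is moved more than 20 mm or tipped over (distance of jar from where it was at the start of the episode above 0.02 m or angle between jar's own z axis and vertical above 0.5 rad).
It also fails if it takes over 106 s, if anything falls off the work surface, if the arm or the gripper's body presses on something with over 40 N, if the wrist force passes 120 N, or if a joint passes its speed limit or range.

## Working session

There is one attempt and no reset: what is moved stays moved. The work goes in short steps, Python scripts to look and compute and a tool call to move; the robot and the scene stay as the last step left them, time stands still between calls to the robot, and variables do not carry over. Pictures are saved under pics/ and viewed, about 12 in all and at most 16, crops included, and the job is handed in when it is done.

Besides the shell and the picture viewer there is one more tool, called after "Request:" by a JSON object that holds its "name" and its "arguments". step_arm: Moves the arm, as the interface text tells. Its arguments: {"type":"object","properties":{"rows":{"type":"array"},"force":{"type":"number"}},"required":["rows"]}

```bash
mkdir -p pics; ls; cat > h.py <<'E'
import numpy as np, cv2
from workcell import get_obs, snapshot, sign_off
def snap(n,f=None):
    s=snapshot(n)
    if f: cv2.imwrite(f'pics/{f}.png',s['pixels'][:,:,::-1])
    np.savez(f'{f or n}.npz',**s); return s
def ray(s,u,v):
    K=s['mtx']; d=np.array([(u-K[0,2])/K[0,0],(v-K[1,2])/K[1,1]]); k=float(s['k1'])
    p=d.copy()
    for _ in range(30): p=d/(1+k*(p@p))
    T=np.linalg.inv(s['world_to_cam']); return T[:3,3],T[:3,:3]@np.array([p[0],-p[1],-1.])
def atz(s,u,v,z):
    o,d=ray(s,u,v); return o+d*(z-o[2])/d[2]
def depth(s,u,v):
    o,d=ray(s,u,v); return o+d*s['z_map'][int(round(v)),int(round(u))]
def proj(s,P):
    c=s['world_to_cam']@np.append(P,1); p=np.array([c[0],-c[1]])/-c[2]; p=p*(1+float(s['k1'])*(p@p))
    K=s['mtx']; return K[0,0]*p[0]+K[0,2],K[1,1]*p[1]+K[1,2]
def load(f): return dict(np.load(f+'.npz'))
E
python3 - <<'E'
from h import *
for n in ('top','side'):
    s=snap(n,n+'0'); print(n,s['mtx'],s['k1'],np.linalg.inv(s['world_to_cam']).round(3))
o=get_obs(); print(o)
E
```

```text
pics
top [[485.8701319    0.         277.92517165]
 [  0.         485.8701319  211.12142466]
 [  0.           0.           1.        ]] -0.12132257398884604 [[-1.000e-03  9.990e-01 -4.700e-02  4.420e-01]
 [-1.000e+00 -2.000e-03 -1.300e-02 -6.000e-02]
 [-1.300e-02  4.700e-02  9.990e-01  1.198e+00]
 [ 0.000e+00  0.000e+00  0.000e+00  1.000e+00]]
side [[411.69234281   0.         282.57353877]
 [  0.         411.69234281 208.46635698]
 [  0.           0.           1.        ]] -0.11800689771628901 [[-0.936  0.221 -0.274  0.255]
 [-0.352 -0.574  0.74   0.585]
 [ 0.006  0.789  0.615  0.555]
 [ 0.     0.     0.     1.   ]]
{'time': 0.1, 'joints': array([-1.38953516,  0.41792473, -0.0103335 ,  1.61414547,  0.00469519,
        1.11071348, -0.05300654]), 'qvel': array([ 3.37128475e-04, -1.06251709e-03,  2.04141958e-04, -7.19794652e-05,
        1.50398950e-04,  1.00470511e-03, -5.45269028e-04]), 'joint_torque': array([ 2.51772683e-03, -8.52587557e+01,  6.40752520e-01, -4.26695716e+01,
       -4.87227878e-02,  1.62807852e-02,  1.00367083e-04]), 'tool_pos': array([0.1379917 , 0.60921803, 0.21886794]), 'eef_rot': array([ 0.70270589,  0.07817355,  0.70274654, -0.07899767]), 'wrist_force': array([ 0.55939256, -0.6105527 , -0.2610306 ]), 'torque': array([-0.00187785,  0.00914643, -0.02280195]), 'opening': 0.09396216896589905}
```

View pics/top0.png

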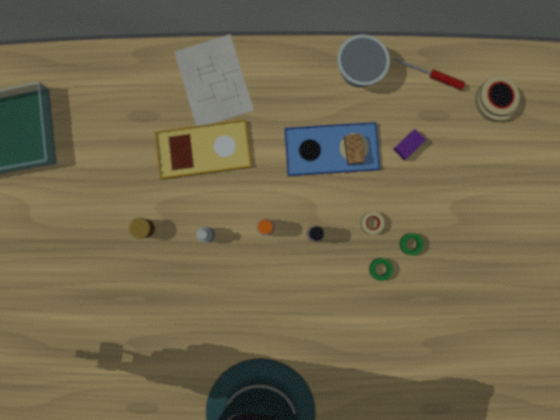

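View pics/side0.png

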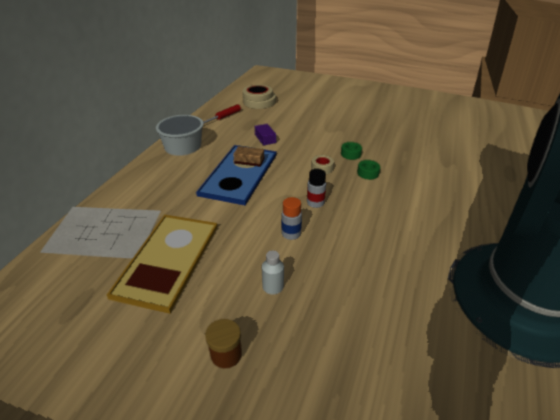

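The top view shows, left to right, the jar (142,228), white bottle (205,235), orange can (265,227), black-capped can (316,233) and cream tape with red core (373,222). The green rings (411,244) and (381,269) and the purple block (410,144) are look-alikes. The yellow tray is at (204,150), and the blue tray at (332,149) has the sanding block at (356,149). I'll confirm this in one enlarged crop and measure.

```bash
python3 - <<'E'
from h import *
t=load('top0'); s=load('side0')
a=cv2.imread('pics/top0.png')[110:285,125:440]; a=cv2.resize(a,None,fx=2.5,fy=2.5,interpolation=cv2.INTER_CUBIC)
b=cv2.imread('pics/side0.png'); 
cv2.imwrite('pics/c1.png',cv2.convertScaleAbs(a,alpha=1.5))
def cloud(s):
    vv,uu=np.mgrid[:420,:560]
    K=s['mtx'];k=float(s['k1']); d=np.stack([(uu-K[0,2])/K[0,0],(vv-K[1,2])/K[1,1]],-1);p=d.copy()
    for _ in range(30): p=d/(1+k*(p**2).sum(-1,keepdims=True))
    z=s['z_map']; c=np.stack([p[...,0]*z,-p[...,1]*z,-z],-1); T=np.linalg.inv(s['world_to_cam'])
    P=c@T[:3,:3].T+T[:3,3]; P[z==0]=np.nan; return P
P=cloud(t); Q=cloud(s)
print('bench z',np.nanmedian(P[190:210,150:400,2]),np.nanmedian(P[255:290,150:350,2]),'side',np.nanmedian(Q[250:330,330:420,2]))
for name,u,v in [('jar',142,228),('bottle',205,235),('orange',265,227),('black',316,233),('tape',373,222),('block',356,149)]:
    w=P[v-18:v+19,u-18:u+19].reshape(-1,3); w=w[~np.isnan(w[:,2])]
    h=np.percentile(w[:,2],99)
    top=w[w[:,2]>h-.008]
    c=(top[:,:2].min(0)+top[:,:2].max(0))/2
    r=cv2.minAreaRect((top[:,:2]*1000).astype(np.float32))
    m=Q.reshape(-1,3); d=np.hypot(m[:,0]-c[0],m[:,1]-c[1]); m=m[(d<.045)&(m[:,2]>.012)]; hs=np.percentile(m[:,2],99)
    ms=m[m[:,2]>hs-.008]
    print(name,'top h',h.round(4),c.round(4),r,len(top),'side h',hs.round(4),((ms[:,:2].min(0)+ms[:,:2].max(0))/2).round(4))
# trays by colour at liner height
hsv=cv2.cvtColor(t['pixels'],cv2.COLOR_RGB2HSV)
for n,u,v in [('blue',295,160),('bluelip',287,150),('yellow',245,160),('bdisc',310,150),('white',224,147),('brown',181,152),('cream',343,150),('wood',270,190)]:
    print(n,hsv[v,u],P[v,u].round(4))
E
```

```text
bench z -0.00019124298186268263 -0.00023043577600090348 side -0.0010961491236649024
jar top h 0.0627 [0.4575 0.285 ] ((457.4938659667969, 284.9967346191406), (45.2840690612793, 52.56439971923828), 0.09934031963348389) 340 side h 0.0598 [0.4552 0.2873]
bottle top h 0.0795 [0.441  0.1296] ((441.1070556640625, 129.73521423339844), (19.82735824584961, 20.41846466064453), 46.14278793334961) 71 side h 0.0779 [0.4406 0.133 ]
orange top h 0.0827 [ 0.4583 -0.013 ] ((458.2582702636719, -13.033891677856445), (32.60038375854492, 32.32217025756836), 89.56932067871094) 182 side h 0.0799 [ 0.4582 -0.0124]
black top h 0.0825 [ 0.4431 -0.1317] ((442.49774169921875, -132.2232666015625), (34.34735870361328, 32.786048889160156), 44.665775299072266) 185 side h 0.0798 [ 0.4429 -0.1305]
tape top h 0.0282 [ 0.4682 -0.2737] ((467.8338928222656, -274.275634765625), (55.594757080078125, 53.70487976074219), 42.81636428833008) 292 side h 0.0253 [ 0.4685 -0.2732]
block top h 0.0421 [ 0.6491 -0.2296] ((649.2063598632812, -229.8326416015625), (70.70672607421875, 40.950111389160156), 7.7325921058654785) 458 side h 0.0383 [ 0.6488 -0.2282]
blue [106 131 138] [ 0.6243 -0.0865  0.0083]
bluelip [107 129 107] [ 0.6501 -0.0669  0.0039]
yellow [ 25 110 151] [0.6249 0.037  0.0075]
bdisc [159  81  22] [ 0.6492 -0.1237  0.008 ]
white [100  10 151] [0.6582 0.0897 0.0053]
brown [  8 202  67] [0.6461 0.1971 0.0073]
cream [ 25  71 137] [ 0.6493 -0.2055  0.0071]
wood [ 21  94 141] [ 0.5512 -0.0245 -0.003 ]
```

View pics/c1.png

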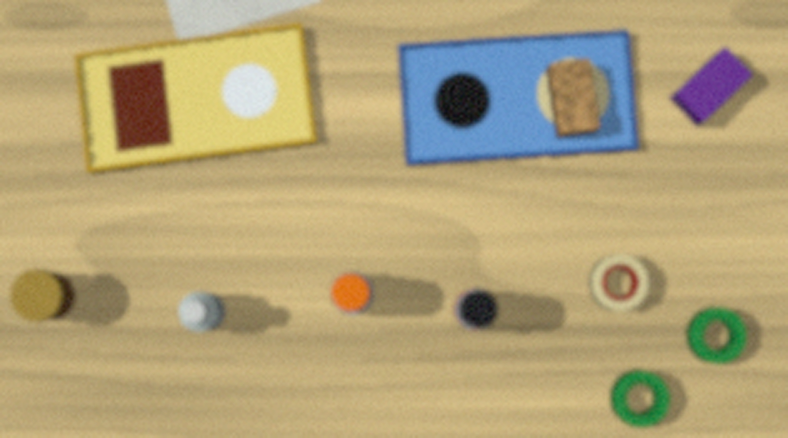

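The crop confirms the identities: black cap at crop (478,308), white bottle (201,311), cream tape with red core (619,282) and cork block (574,97). Next are the tray poses from both views, then the tool axes.

```bash
python3 - <<'E'
from h import *
from scipy.spatial.transform import Rotation as R
t=load('top0'); s=load('side0')
def seg(S,lo,hi,roi,z,n):
    hsv=cv2.cvtColor(S['pixels'],cv2.COLOR_RGB2HSV); m=cv2.inRange(hsv,np.array(lo),np.array(hi))
    k=np.zeros_like(m); x0,y0,x1,y1=roi; k[y0:y1,x0:x1]=m[y0:y1,x0:x1]
    c=max(cv2.findContours(k,cv2.RETR_EXTERNAL,cv2.CHAIN_APPROX_NONE)[0],key=cv2.contourArea)[:,0]
    W=np.array([atz(S,u,v,z)[:2] for u,v in c.astype(float)])*1000
    print(n,'minrect',[np.round(q,1) for q in cv2.minAreaRect(W.astype(np.float32))],'n',len(c))
seg(t,[95,90,60],[120,255,255],(275,112,390,185),.011,'blue top')
seg(s,[100,100,40],[120,255,255],(190,135,285,210),.011,'blue side')
seg(t,[0,0,0],[180,255,50],(295,135,325,165),.008,'bdisc top')
seg(s,[0,0,0],[180,255,45],(212,172,250,196),.008,'bdisc side')
seg(t,[22,100,90],[34,255,255],(150,115,258,184),.011,'yellow top')
seg(t,[0,100,30],[14,255,100],(165,130,198,175),.008,'rect top')
seg(s,[0,100,20],[16,255,100],(115,255,190,300),.008,'rect side')
seg(t,[0,0,120],[180,60,255],(208,132,242,162),.008,'wdisc top')
seg(s,[0,0,110],[180,70,255],(160,226,196,252),.008,'wdisc side')
# picked corners
f=lambda u,v:atz(t,(u+.5)/2.5-.5+125,(v+.5)/2.5-.5+110,.012)[:2]
for n,c in [('Y',[(78,56),(302,27),(316,142),(90,172)]),('B',[(400,45),(628,31),(640,149),(408,164)])]:
    w=np.array([f(*p) for p in c]); e=(w[0]-w[1])+(w[3]-w[2]); print(n,'centre',w.mean(0).round(4),'yaw',np.arctan2(-e[0],e[1]).round(3), 'size',np.linalg.norm(w[0]-w[1]).round(3),np.linalg.norm(w[1]-w[2]).round(3))
w=np.array([f(*p)for p in[(548,62),(592,59),(600,130),(555,135)]]);print('block edge yaw',[np.arctan2(*(a-b)[::-1]).round(3) for a,b in((w[0],w[3]),(w[1],w[2]))])
q=get_obs()['eef_rot']; print(R.from_quat(np.roll(q,-1)).as_matrix().round(3))
# liner height from two-view triangulation of black/white discs
def tri(a,b):
    o1,d1=ray(t,*a);o2,d2=ray(s,*b); A=np.stack([d1,-d2],1); k=np.linalg.lstsq(A,o2-o1,rcond=None)[0]; p,q=o1+d1*k[0],o2+d2*k[1]; return ((p+q)/2).round(4),np.linalg.norm(p-q).round(4)
print(tri((310,149.5),(230.5,184)),tri((224.3,146.3),(178,239)))
E
```

```text
blue top minrect [array([ 652.9, -178. ]), array([117.5, 226.7]), np.float64(3.6)] n 271
blue side minrect [array([ 649.5, -166.8]), array([121. , 236.7]), np.float64(4.1)] n 219
bdisc top minrect [array([ 650.5, -122.5]), array([47. , 47.5]), np.float64(89.7)] n 55
bdisc side minrect [array([ 647.8, -118.3]), array([52.1, 45.6]), np.float64(20.9)] n 49
yellow top minrect [array([653.8, 143.6]), array([129.3, 240.2]), np.float64(7.2)] n 324
rect top minrect [array([646.9, 197.7]), array([80.3, 51.1]), np.float64(7.9)] n 97
rect side minrect [array([644.8, 200. ]), array([84.1, 53.9]), np.float64(7.4)] n 122
wdisc top minrect [array([661.5,  88.2]), array([52.9, 52.4]), np.float64(0.3)] n 61
wdisc side minrect [array([658.7,  91.7]), array([53.3, 50.4]), np.float64(21.5)] n 63
Y centre [0.6518 0.141 ] yaw 0.122 size 0.226 0.116
B centre [ 0.6524 -0.1789] yaw 0.063 size 0.227 0.118
block edge yaw [np.float64(0.083), np.float64(0.096)]
[[-0.     0.221  0.975]
 [-0.001  0.975 -0.221]
 [-1.    -0.001  0.   ]]
(array([ 0.6508, -0.1244,  0.0017]), np.float64(0.0015)) (array([0.6607, 0.0894, 0.0034]), np.float64(0.001))
```

All five outlines are located, so I start with the block, which has to come out of the blue tray first. Targets:

| Item | Position (m) | Yaw (rad) |
|---|---|---|
| Block now | (0.649,-0.229) | 0.11 |
| Block place | (0.646,0.1985) | 0.13 |
| Bottle place | (0.660,0.0895) | n/a |
| Can place | (0.6495,-0.122) | n/a |
| Tape place | (0.6565,-0.2325) | n/a |

The tool is first turned so that its y and z axes lie along world +y and +x.

Request:
{"name": "step_arm", "arguments": {"rows": [[[1,0,-229,223,-0.223],[1,0,-229,223,-0.223],[1,0,-229,223,-0.223],[1,0,-229,223,-0.223],[1,0,-229,223,-0.223],[1,0,-229,223,-0.223],[1,0,-229,223,-0.223],[1,0,-229,223,-0.223]]], "force": 20}}

```text
time: 0.77
tool_pos: [0.3064, 0.3336, 0.2194]
eef_rot: [0.707, 0.001, 0.707, -0.001]
wrist_force: [0.8, 0.1, 0.7]
opening: 0.094
```

Request:
{"name": "step_arm", "arguments": {"rows": [[[1,0,-280,171,0],[1,0,-280,171,0],[1,0,-280,171,0],[1,0,-280,171,0],[1,0,-280,171,0],[1,0,-280,171,0],[1,0,-280,171,0],[1,0,-280,171,0]]]}}

```text
time: 1.43
tool_pos: [0.4768, 0.0543, 0.2196]
eef_rot: [0.707, 0.0, 0.707, -0.0]
wrist_force: [0.1, 1.1, -0.4]
opening: 0.0942
```

Request:
{"name": "step_arm", "arguments": {"rows": [[[1,0,-282,171,-0.11],[1,0,-282,171,-0.11],[1,0,-282,171,-0.11],[1,0,-282,171,-0.11],[1,0,-282,171,-0.11],[1,0,-282,171,-0.11],[1,0,-282,171,-0.11],[1,0,-282,171,-0.11]]]}}

```text
time: 2.1
tool_pos: [0.6462, -0.2242, 0.219]
eef_rot: [0.706, -0.039, 0.706, 0.039]
wrist_force: [0.7, 1.1, 1.3]
opening: 0.0939
```

Request:
{"name": "step_arm", "arguments": {"rows": [[[0.68,40,-1,1,0],[0.68,80,-1,1,0],[0.68,120,-1,1,0],[0.68,150,-1,1,0],[0.68,175,-1,1,0],[0.68,192,-1,1,0],[0.68,192,-1,1,0],[0.68,192,-1,1,0]]]}}

```text
time: 2.77
tool_pos: [0.6461, -0.2233, 0.0265]
eef_rot: [0.705, -0.039, 0.707, 0.039]
wrist_force: [-0.1, -0.9, -0.4]
opening: 0.0636
```

Request:
{"name": "step_arm", "arguments": {"rows": [[[0.3,0,0,0,0],[0.3,0,0,0,0],[0.3,0,0,0,0],[0.3,0,0,0,0],[0.3,0,0,0,0],[0.3,0,0,0,0]]]}}

```text
time: 3.27
tool_pos: [0.647, -0.2235, 0.0281]
eef_rot: [0.706, -0.039, 0.706, 0.039]
wrist_force: [-0.8, 0.8, 6.3]
opening: 0.0397
```

Request:
{"name": "step_arm", "arguments": {"rows": [[[0.3,-40,0,0,0],[0.3,-75,0,0,0],[0.3,-80,35,3,0],[0.3,-80,75,7,0],[0.3,-80,115,12,0],[0.3,-80,155,16,0],[0.3,-80,195,20,0],[0.3,-80,230,23,0]]]}}

```text
time: 3.93
tool_pos: [0.6439, 0.0108, 0.1076]
eef_rot: [0.706, -0.039, 0.706, 0.04]
wrist_force: [1.5, 0.3, -0.8]
opening: 0.0397
```

Request:
{"name": "step_arm", "arguments": {"rows": [[[0.3,0,38,4,-0.02],[0.3,0,76,8,-0.02],[0.3,0,114,12,-0.02],[0.3,0,150,16,-0.02],[0.3,0,180,19,-0.02],[0.3,0,190,20,-0.02],[0.3,0,190,20,-0.02],[0.3,0,190,20,-0.02]]]}}

```text
time: 4.6
tool_pos: [0.6431, 0.1986, 0.1073]
eef_rot: [0.706, -0.046, 0.706, 0.046]
wrist_force: [0.8, -0.5, -0.8]
opening: 0.0399
```

Request:
{"name": "step_arm", "arguments": {"rows": [[[0.3,30,0,1,0],[0.3,55,0,1,0],[0.3,70,0,1,0],[0.3,78,0,1,0],[0.3,79,0,1,0],[0.3,79,0,1,0],[0.3,79,0,1,0]]]}}

```text
time: 5.18
tool_pos: [0.6448, 0.1985, 0.0294]
eef_rot: [0.706, -0.046, 0.705, 0.046]
wrist_force: [-0.0, 0.4, -0.7]
opening: 0.0398
```

Request:
{"name": "step_arm", "arguments": {"rows": [[[0.62,0,0,0,0],[0.62,0,0,0,0],[0.62,0,0,0,0],[0.62,0,0,0,0],[0.62,-40,0,0,0],[0.62,-80,0,0,0],[0.62,-110,0,0,0.13],[0.62,-110,0,0,0.13]]]}}

```text
time: 5.85
tool_pos: [0.647, 0.1994, 0.1452]
eef_rot: [0.71, 0.004, 0.704, -0.002]
wrist_force: [0.0, 0.0, -0.1]
opening: 0.0582
```

Request:
{"name": "step_arm", "arguments": {"rows": [[[1,0,-39,-14,0],[1,0,-78,-28,0],[1,0,-117,-42,0],[1,0,-156,-57,0],[1,0,-195,-72,0],[1,0,-234,-87,0],[1,0,-273,-102,0],[1,0,-300,-112,0]]]}}

```text
time: 6.52
tool_pos: [0.5306, -0.1045, 0.1389]
eef_rot: [0.707, 0.001, 0.707, -0.001]
wrist_force: [0.5, -0.1, 0.9]
opening: 0.0947
```

```bash
python3 - <<'E'
from h import *
s=snap('top','top1');r=snap('side','side1');print(get_obs()['tool_pos'],get_obs()['eef_rot'])
f=lambda i,a,b,c,d,k:cv2.resize(i[b:d,a:c,::-1],(480,400),interpolation=cv2.INTER_CUBIC)
cv2.imwrite('pics/c2.png',np.hstack([f(s['pixels'],150,110,260,200,4)[:, :400],f(r['pixels'],100,205,230,313,4)[:,:400]]))
E
```

```text
[ 0.53049783 -0.10621136  0.13909955] [ 0.70728783  0.00196241  0.70691756 -0.00276328]
```

View pics/c2.png

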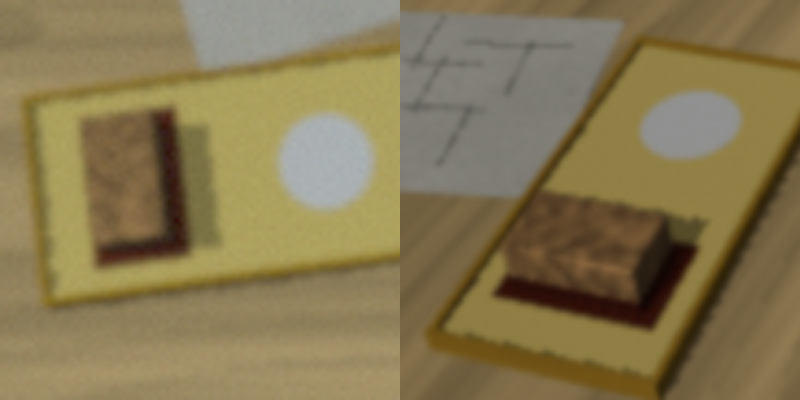

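The block sits square on the brown rectangle: top crop (125,175), rectangle edge at (172,200). It leans towards +x/+y in the picture, part of which is parallax, so I measure it in 3D.

```bash
cat >> h.py <<'E'
def cloud(s):
    vv,uu=np.mgrid[:420,:560]
    K=s['mtx'];k=float(s['k1']); d=np.stack([(uu-K[0,2])/K[0,0],(vv-K[1,2])/K[1,1]],-1);p=d.copy()
    for _ in range(30): p=d/(1+k*(p**2).sum(-1,keepdims=True))
    z=s['z_map']; c=np.stack([p[...,0]*z,-p[...,1]*z,-z],-1); T=np.linalg.inv(s['world_to_cam'])
    P=c@T[:3,:3].T+T[:3,3]; P[z==0]=np.nan; return P
def topface(s,c,r,hmin,band=.008):
    m=cloud(s).reshape(-1,3); m=m[(np.hypot(m[:,0]-c[0],m[:,1]-c[1])<r)&(m[:,2]>hmin)]; h=np.percentile(m[:,2],98); m=m[m[:,2]>h-band]
    return h.round(4),[np.round(q,1) for q in cv2.minAreaRect((m[:,:2]*1000).astype(np.float32))]
E
python3 - <<'E'
from h import *
for n in('top1','side1'): print(n,topface(load(n),(.646,.199),.06,.025,.006))
for n in('top0','side0'): print(n,topface(load(n),(.649,-.229),.06,.025,.006))
E
```

```text
top1 (np.float64(0.0429), [array([647.1, 198.4]), array([70.3, 40.4]), np.float64(7.8)])
side1 (np.float64(0.0385), [array([645.7, 200.1]), array([71. , 43.6]), np.float64(7.6)])
top0 (np.float64(0.0423), [array([ 649.2, -229.4]), array([70.3, 40. ]), np.float64(7.7)])
side0 (np.float64(0.0381), [array([ 648.8, -228.2]), array([70.3, 45.8]), np.float64(5.3)])
```

The block matches its outline within about 1 mm in both views. Next is the tape.

Request:
{"name": "step_arm", "arguments": {"rows": [[[1,0,-38,-14,0],[1,0,-76,-28,0],[1,0,-114,-42,0],[1,0,-145,-54,0],[1,0,-167,-61,0],[1,0,-167,-61,0],[1,0,-167,-61,0],[1,0,-167,-61,0]]]}}

```text
time: 7.28
tool_pos: [0.4718, -0.2672, 0.1384]
eef_rot: [0.707, -0.0, 0.707, 0.0]
wrist_force: [0.5, 0.6, -0.2]
opening: 0.094
```

Request:
{"name": "step_arm", "arguments": {"rows": [[[1,30,-6,-4,0],[1,65,-6,-4,0],[1,95,-6,-4,0],[1,112,-6,-4,0],[1,119,-6,-4,0],[1,119,-6,-4,0],[1,119,-6,-4,0],[1,119,-6,-4,0]]]}}

```text
time: 7.95
tool_pos: [0.4683, -0.2741, 0.0208]
eef_rot: [0.708, -0.001, 0.706, 0.0]
wrist_force: [-0.1, -0.0, -0.4]
opening: 0.0939
```

Request:
{"name": "step_arm", "arguments": {"rows": [[[0.4,0,0,0,0],[0.4,0,0,0,0],[0.4,0,0,0,0],[0.4,0,0,0,0],[0.4,0,0,0,0],[0.4,0,0,0,0]]]}}

```text
time: 8.45
tool_pos: [0.4673, -0.2742, 0.0196]
eef_rot: [0.707, -0.0, 0.707, 0.0]
wrist_force: [-0.2, -0.2, 0.1]
opening: 0.0573
```

Request:
{"name": "step_arm", "arguments": {"rows": [[[0.4,-40,0,0,0],[0.4,-60,5,25,0],[0.4,-60,14,64,0],[0.4,-60,23,103,0],[0.4,-60,32,142,0],[0.4,-60,40,175,0],[0.4,-60,42,189,0],[0.4,-60,42,189,0]]]}}

```text
time: 9.12
tool_pos: [0.6592, -0.23, 0.0786]
eef_rot: [0.707, -0.001, 0.707, 0.001]
wrist_force: [0.9, 0.2, -0.7]
opening: 0.0565
```

Request:
{"name": "step_arm", "arguments": {"rows": [[[0.4,0,0,0,0],[0.4,0,0,0,0]]]}}

```text
time: 9.28
tool_pos: [0.6553, -0.2327, 0.0793]
eef_rot: [0.707, 0.0, 0.707, -0.0]
wrist_force: [0.0, -0.3, -0.7]
opening: 0.0566
```

Request:
{"name": "step_arm", "arguments": {"rows": [[[0.4,25,0,1,0],[0.4,42,0,1,0],[0.4,49,0,1,0],[0.4,51,0,1,0],[0.4,51,0,1,0],[0.4,51,0,1,0],[0.4,51,0,1,0]]]}}

```text
time: 9.87
tool_pos: [0.6578, -0.2324, 0.0297]
eef_rot: [0.708, -0.0, 0.707, -0.0]
wrist_force: [0.6, 0.1, -1.1]
opening: 0.0559
```

Request:
{"name": "step_arm", "arguments": {"rows": [[[0.74,0,0,0,0],[0.74,0,0,0,0],[0.74,0,0,0,0],[0.74,0,0,0,0],[0.74,-40,0,0,0],[0.74,-80,0,0,0],[0.74,-110,0,0,0],[0.74,-110,0,0,0]]]}}

```text
time: 10.53
tool_pos: [0.6597, -0.2335, 0.1454]
eef_rot: [0.71, -0.001, 0.704, -0.001]
wrist_force: [0.8, 0.2, -0.5]
opening: 0.0698
```

Request:
{"name": "step_arm", "arguments": {"rows": [[[0.9,0,17,-36,0],[0.9,0,34,-72,0],[0.9,0,51,-108,0],[0.9,0,68,-144,0],[0.9,0,85,-180,0],[0.9,0,102,-214,0],[0.9,0,102,-214,0],[0.9,0,102,-214,0]]]}}

```text
time: 11.2
tool_pos: [0.4425, -0.1291, 0.1389]
eef_rot: [0.707, 0.0, 0.707, 0.001]
wrist_force: [1.4, -0.6, 0.2]
opening: 0.0845
```

Request:
{"name": "step_arm", "arguments": {"rows": [[[0.9,0,0,0,0],[0.9,0,0,0,0]]]}}

```text
time: 11.37
tool_pos: [0.4444, -0.1307, 0.1387]
eef_rot: [0.707, -0.0, 0.707, -0.0]
wrist_force: [0.9, -0.8, 0.4]
opening: 0.0846
```

```bash
python3 - <<'E'
from h import *
s=snap('top','top2');r=snap('side','side2');o=get_obs();print(o['tool_pos'],o['eef_rot'])
for x in(s,r): print(topface(x,(.6565,-.2325),.05,.024,.006),topface(x,(.647,.199),.06,.025,.006))
f=lambda i,a,b,c,d:cv2.resize(i[b:d,a:c,::-1],(400,400),interpolation=cv2.INTER_CUBIC)
cv2.imwrite('pics/c3.png',np.hstack([f(s['pixels'],280,110,390,220),f(r['pixels'],195,130,305,240)]))
E
```

```text
[ 0.44400381 -0.13070292  0.13842964] [ 7.07109840e-01 -2.08439409e-04  7.07103590e-01 -3.79707775e-04]
(np.float64(0.0376), [array([ 660. , -231.7]), array([53. , 54.3]), np.float64(78.1)]) (np.float64(0.0427), [array([647.3, 198.3]), array([70.6, 40.8]), np.float64(7.2)])
(np.float64(0.0332), [array([ 658. , -229.5]), array([55.7, 53.6]), np.float64(80.0)]) (np.float64(0.0387), [array([645.2, 200.2]), array([70.9, 42. ]), np.float64(6.9)])
```

View pics/c3.png

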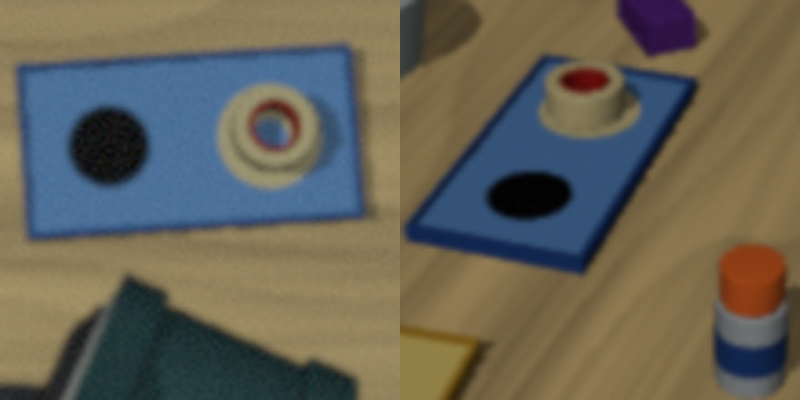

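The tape lies flat on its cream ring at top crop (270,135), about 3 mm from centre. The gripper is centred over the black can, so I descend.

Request:
{"name": "step_arm", "arguments": {"rows": [[[0.9,35,0,-1,0],[0.9,70,0,-1,0],[0.9,95,0,-1,0],[0.9,103,0,-1,0],[0.9,103,0,-1,0],[0.9,103,0,-1,0],[0.35,103,0,-1,0],[0.35,103,0,-1,0]]]}}

```text
time: 12.13
tool_pos: [0.4433, -0.1303, 0.0368]
eef_rot: [0.708, -0.0, 0.706, 0.0]
wrist_force: [0.1, 0.1, -0.4]
opening: 0.0747
```

Request:
{"name": "step_arm", "arguments": {"rows": [[[0.35,0,0,0,0],[0.35,0,0,0,0],[0.35,0,0,0,0],[0.35,0,0,0,0],[0.35,0,0,0,0],[0.35,0,0,0,0]]]}}

```text
time: 12.63
tool_pos: [0.4424, -0.1302, 0.0356]
eef_rot: [0.707, -0.0, 0.707, 0.0]
wrist_force: [-0.6, -0.5, 3.8]
opening: 0.0397
```

Request:
{"name": "step_arm", "arguments": {"rows": [[[0.35,-40,0,0,0],[0.35,-60,1,20,0],[0.35,-60,3,58,0],[0.35,-60,5,97,0],[0.35,-60,6,136,0],[0.35,-60,7,172,0],[0.35,-60,8,198,0],[0.35,-60,8,207,0]]]}}

```text
time: 13.3
tool_pos: [0.6522, -0.1212, 0.0947]
eef_rot: [0.707, -0.001, 0.707, 0.001]
wrist_force: [-0.2, 0.2, -0.9]
opening: 0.0398
```

Request:
{"name": "step_arm", "arguments": {"rows": [[[0.35,0,0,0,0],[0.35,0,0,0,0],[0.35,0,0,0,0]]]}}

```text
time: 13.55
tool_pos: [0.648, -0.1224, 0.0954]
eef_rot: [0.707, 0.0, 0.707, -0.0]
wrist_force: [-0.2, -0.3, -0.3]
opening: 0.0398
```

Request:
{"name": "step_arm", "arguments": {"rows": [[[0.35,22,0,1,0],[0.35,40,0,1,0],[0.35,48,0,1,0],[0.35,51,0,1,0],[0.35,51,0,1,0],[0.35,51,0,1,0],[0.35,51,0,1,0]]]}}

```text
time: 14.13
tool_pos: [0.6506, -0.1223, 0.0455]
eef_rot: [0.708, -0.0, 0.707, -0.0]
wrist_force: [0.3, 0.5, -1.3]
opening: 0.0397
```

Request:
{"name": "step_arm", "arguments": {"rows": [[[0.65,0,0,0,0],[0.65,0,0,0,0],[0.65,0,0,0,0],[0.65,0,0,0,0],[0.65,-35,0,0,0],[0.65,-70,0,0,0],[0.65,-100,0,0,0],[0.65,-100,0,0,0]]]}}

```text
time: 14.8
tool_pos: [0.6527, -0.123, 0.1506]
eef_rot: [0.71, -0.0, 0.704, -0.0]
wrist_force: [0.1, -0.7, 0.0]
opening: 0.0607
```

Request:
{"name": "step_arm", "arguments": {"rows": [[[0.9,0,31,-25,0],[0.9,0,62,-50,0],[0.9,0,93,-75,0],[0.9,0,124,-100,0],[0.9,0,155,-126,0],[0.9,0,186,-152,0],[0.9,0,217,-178,0],[0.9,0,248,-204,0]]]}}

```text
time: 15.47
tool_pos: [0.4448, 0.127, 0.1445]
eef_rot: [0.707, 0.0, 0.707, 0.0]
wrist_force: [1.4, 1.5, 0.9]
opening: 0.0848
```

Request:
{"name": "step_arm", "arguments": {"rows": [[[0.9,0,5,-4,0],[0.9,0,5,-4,0],[0.9,0,5,-4,0]]]}}

```text
time: 15.72
tool_pos: [0.4426, 0.1309, 0.1447]
eef_rot: [0.707, -0.0, 0.707, 0.0]
wrist_force: [-0.2, -0.8, 0.9]
opening: 0.0848
```

```bash
python3 - <<'E'
from h import *
s=snap('top','top3');r=snap('side','side3');o=get_obs();print(o['tool_pos'],o['eef_rot'])
for x in(s,r): print('can',topface(x,(.650,-.122),.045,.06,.006),'tape',topface(x,(.6565,-.2325),.05,.024,.006),'bottle',topface(x,(.441,.131),.02,.06,.006))
f=lambda i,a,b,c,d:cv2.resize(i[b:d,a:c,::-1],(400,400),interpolation=cv2.INTER_CUBIC)
cv2.imwrite('pics/c4.png',np.hstack([f(s['pixels'],280,110,390,220),f(r['pixels'],195,130,305,240)]))
E
```

```text
[0.4430546  0.12981213 0.14454305] [ 7.07297947e-01  3.94245085e-04  7.06915155e-01 -6.49283882e-04]
can (np.float64(0.0916), [array([ 650.4, -121.8]), array([32.4, 35.3]), np.float64(88.6)]) tape (np.float64(0.036), [array([ 659.5, -231.8]), array([53.9, 54. ]), np.float64(89.6)]) bottle (np.float64(0.5525), [array([426.6, 128.8]), array([ 9.4, 24.9]), np.float64(0.2)])
can (np.float64(0.088), [array([ 651. , -119.1]), array([36.2, 33.7]), np.float64(76.5)]) tape (np.float64(0.0331), [array([ 666.8, -228.4]), array([37.7, 59.2]), np.float64(20.0)]) bottle (np.float64(0.3027), [array([439.8, 143.2]), array([34.9, 12.1]), np.float64(9.2)])
```

View pics/c4.png

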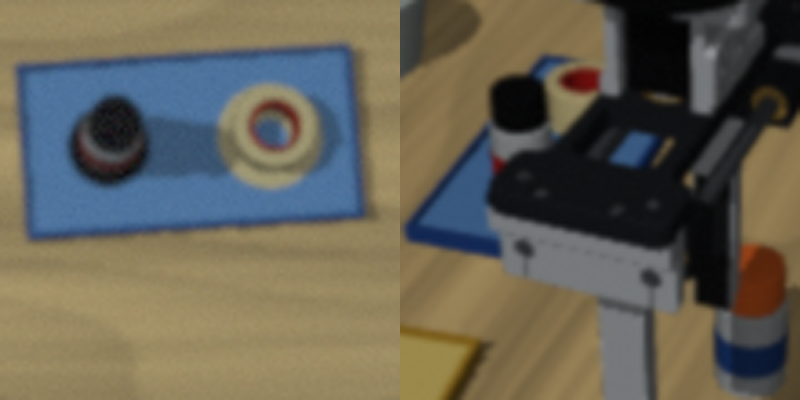

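The can stands on its disc at top crop (112,140), within about 2 mm. Now the bottle.

Request:
{"name": "step_arm", "arguments": {"rows": [[[0.9,35,1,-2,0],[0.9,70,1,-2,0],[0.9,100,1,-2,0],[0.9,113,1,-2,0],[0.9,114,1,-2,0],[0.9,114,1,-2,0],[0.32,114,1,-2,0],[0.32,114,1,-2,0]]]}}

```text
time: 16.48
tool_pos: [0.4412, 0.1318, 0.0316]
eef_rot: [0.708, 0.0, 0.706, 0.0]
wrist_force: [-0.2, -0.2, -0.2]
opening: 0.0745
```

Request:
{"name": "step_arm", "arguments": {"rows": [[[0.32,0,0,0,0],[0.32,0,0,0,0],[0.32,0,0,0,0],[0.32,0,0,0,0],[0.32,0,0,0,0],[0.32,0,0,0,0]]]}}

```text
time: 16.98
tool_pos: [0.4403, 0.1319, 0.0306]
eef_rot: [0.707, -0.0, 0.707, 0.0]
wrist_force: [-0.3, -0.0, 2.7]
opening: 0.0374
```

Request:
{"name": "step_arm", "arguments": {"rows": [[[0.32,-40,0,0,0],[0.32,-60,-4,22,0],[0.32,-60,-11,60,0],[0.32,-60,-18,98,0],[0.32,-60,-25,136,0],[0.32,-60,-32,174,0],[0.32,-60,-39,207,0],[0.32,-60,-42,220,0]]]}}

```text
time: 17.65
tool_pos: [0.6635, 0.0882, 0.09]
eef_rot: [0.707, -0.0, 0.707, -0.001]
wrist_force: [-0.2, 0.8, -0.9]
opening: 0.0375
```

Request:
{"name": "step_arm", "arguments": {"rows": [[[0.32,0,0,0,0],[0.32,0,0,0,0],[0.32,0,0,0,0]]]}}

```text
time: 17.9
tool_pos: [0.6595, 0.0901, 0.0901]
eef_rot: [0.707, -0.0, 0.707, 0.0]
wrist_force: [1.0, -0.4, -1.3]
opening: 0.0378
```

Request:
{"name": "step_arm", "arguments": {"rows": [[[0.32,22,0,0,0],[0.32,40,0,0,0],[0.32,48,0,0,0],[0.32,51,0,0,0],[0.32,51,0,0,0],[0.32,51,0,0,0],[0.32,51,0,0,0]]]}}

```text
time: 18.48
tool_pos: [0.6605, 0.0901, 0.0404]
eef_rot: [0.707, -0.0, 0.707, 0.0]
wrist_force: [-0.8, -0.1, -0.2]
opening: 0.0376
```

Request:
{"name": "step_arm", "arguments": {"rows": [[[0.62,0,0,0,0],[0.62,0,0,0,0],[0.62,0,0,0,0],[0.62,0,0,0,0],[0.62,-35,0,0,0],[0.62,-70,0,0,0],[0.62,-110,0,0,0],[0.62,-140,0,0,0]]]}}

```text
time: 19.15
tool_pos: [0.6607, 0.0896, 0.1826]
eef_rot: [0.708, 0.0, 0.706, -0.0]
wrist_force: [-0.6, 0.9, 0.4]
opening: 0.0581
```

Request:
{"name": "step_arm", "arguments": {"rows": [[[0.62,-20,36,-20,0],[0.62,-20,70,-40,0],[0.62,-20,105,-60,0],[0.62,-20,140,-80,0],[0.62,-20,175,-100,0],[0.62,-20,210,-120,0],[0.62,-20,245,-140,0],[0.62,-20,280,-160,0]]]}}

```text
time: 19.82
tool_pos: [0.4989, 0.3714, 0.1997]
eef_rot: [0.707, 0.0, 0.707, 0.0]
wrist_force: [0.8, 0.4, -0.1]
opening: 0.0581
```

Request:
{"name": "step_arm", "arguments": {"rows": [[[0.62,0,30,-20,0],[0.62,0,60,-40,0],[0.62,0,90,-60,0],[0.62,0,120,-80,0],[0.62,0,120,-80,0],[0.62,0,120,-80,0],[0.62,0,120,-80,0]]]}}

```text
time: 20.4
tool_pos: [0.4206, 0.4892, 0.1994]
eef_rot: [0.707, -0.0, 0.707, -0.0]
wrist_force: [-0.4, -0.6, 0.1]
opening: 0.0582
```

```bash
python3 - <<'E'
from h import *
s=snap('top','top4');r=snap('side','side4');o=get_obs();print(o['time'],o['tool_pos'],np.abs(o['qvel']).max())
for x in(s,r):
  for n,c,R,h in [('can',(.650,-.122),.045,.06),('bottle',(.660,.0895),.045,.06),('tape',(.6565,-.2325),.05,.024),('block',(.647,.199),.06,.025),('orange',(.458,-.013),.04,.06),('jar',(.457,.286),.05,.04)]:
    try: print(n,topface(x,c,R,h,.006))
    except Exception as e: print(n,'hidden')
f=lambda i,a,b,c,d:cv2.resize(i[b:d,a:c,::-1],(780,290),interpolation=cv2.INTER_CUBIC)
cv2.imwrite('pics/c5.png',np.vstack([f(s['pixels'],120,115,420,227),f(r['pixels'],100,140,400,252)]))
cv2.imwrite('pics/side4.png',r['pixels'][:,:,::-1])
E
```

```text
20.5 [0.42124974 0.48864188 0.19958937] 0.004066776262998865
can (np.float64(0.0916), [array([ 650.9, -121.2]), array([32.9, 34. ]), np.float64(43.4)])
bottle (np.float64(0.0893), [array([661.3,  89.1]), array([20.7, 18.1]), np.float64(45.3)])
tape (np.float64(0.0369), [array([ 659. , -232.1]), array([53.3, 55.3]), np.float64(27.4)])
block (np.float64(0.0424), [array([647.2, 198.7]), array([70.1, 40.4]), np.float64(8.0)])
orange (np.float64(0.0838), [array([458.3, -13. ]), array([32.4, 32.3]), np.float64(89.7)])
jar (np.float64(0.0634), [array([457.5, 285.3]), array([45.2, 50.2]), np.float64(0.2)])
can (np.float64(0.0879), [array([ 651.9, -119.7]), array([33.7, 36.6]), np.float64(56.9)])
bottle (np.float64(0.0857), [array([660.4,  92. ]), array([20.4, 22.2]), np.float64(69.3)])
tape (np.float64(0.0333), [array([ 658.5, -230.8]), array([53. , 57.4]), np.float64(26.0)])
block hidden
orange (np.float64(0.0801), [array([458.5, -12.8]), array([32.8, 36.2]), np.float64(19.1)])
jar (np.float64(0.0599), [array([455.2, 287.6]), array([50.2, 50.7]), np.float64(28.6)])
```

View pics/c5.png

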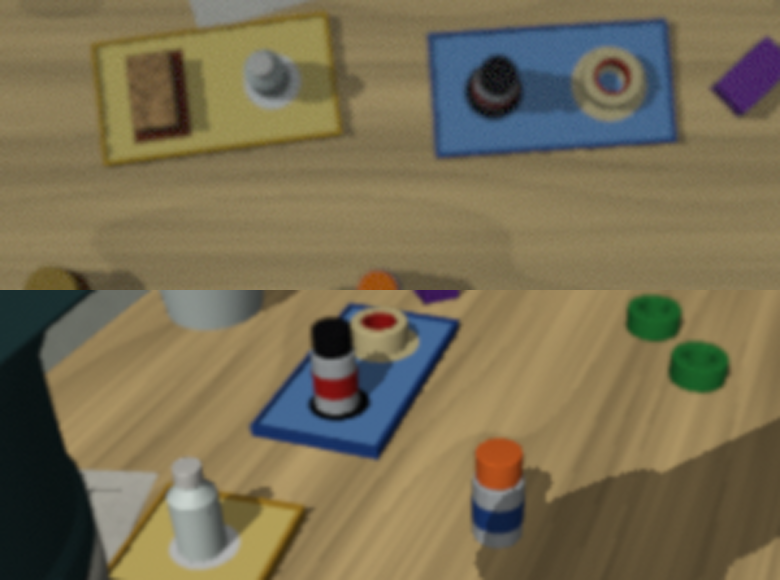

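View pics/side4.png

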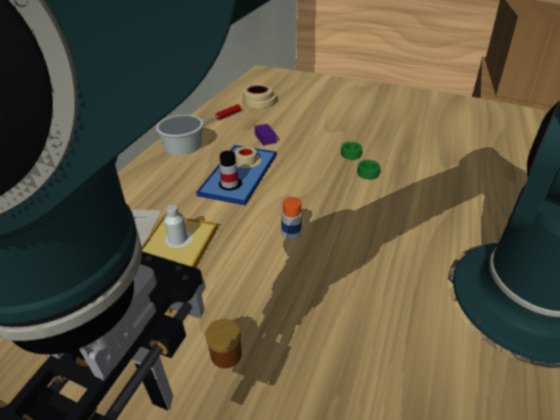

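All four items stand on their outlines: bottle on the white disc, can on the black disc, tape on the cream ring, block on the brown rectangle. The jar and orange can have not moved, and the arm is clear and still.

```bash
python3 -c "
from workcell import sign_off
print(sign_off())"
```

```text
the job is handed in; nothing more can be done
None
```

I made up both kits and handed the job in at about 20.5 s. I moved the sanding block to the yellow tray first, then placed the tape, the black-capped can and the white bottle.

- **Final positions:** in the last top view each item was within about 3 mm of its outline's centre. The block was within about 0.01 rad of square with its outline.
- **Upright and at rest:** item heights matched standing on the liner, and all stood upright or lay flat. The arm was still and clear of everything.
- **Bystanders:** the orange can and the jar measured within 1 mm of where they started.
- **Checks that disagreed:**
  - The two cameras differ by 1–3 mm in y, and the top view reads heights 3–4 mm too high.
  - Triangulating the liner height gave 2–3 mm instead of 8 mm, so I took the stated height, which the depth readings (5–8 mm) fitted better.
  - The arm hid the block from the side camera in the final check. Its last side-view reading, taken earlier with nothing touching it since, was within 2 mm of the target.

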